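Advance the batch wheel on the jar coder and register it

ROBOT

A 6-joint arm with a two-finger parallel gripper is mounted at the origin on the work surface. World frame = base frame: x ahead of the robot, y to its left, z up, the work surface at z = 0. Lengths are in mm, angles in rad, forces in N, time in s.
With the tool pointing down it reaches from about 300 to 775 mm from the base axis. Payload 14.6 kg.
Tool frame: the origin (TCP) lies between the finger pads; the fingertips stand 25 mm ahead of it and the grasp point (between the pads) lies 6 mm ahead of it; z points along the fingers, y is the line along which they close (so a half turn about z gives the same grasp; the last joint's range is limited). The gripper opens to 94 mm and grips with 3 to 60 N. Pads are 16 mm wide; open, the fingers measure 119 mm over their backs; the gripper's body (75 mm by 177 mm) begins 78 mm behind the grasp point.
Start: joints at [-1.213, 0.3, 1.521, -0, 1.321, -0.067], TCP at [226.668, -501.109, 201.746] pointing down, gripper open.
Joint ranges: [-3.03, 3.03], [-0.79, 2.21], [0.23, 2.52], [-1.04, 4.18], [0, 3.07], [-2.55, 2.55]. Speed limits (rad/s): [2.22, 2.22, 2.57, 3.14, 3.14, 3.14].

INTERFACE

Orientations are given as [roll, pitch, yaw] about the fixed x, y, z axes, in that order (R = Rz(yaw) Ry(pitch) Rx(roll)).
In Python, from cell import manip gives the robot as it stands. The module is installed in compiled form; this text tells all that it offers.
- The arm moves only by the tool step_arm, never from a script. Its argument "series" is one flat list of numbers, 5 for each row, row after row: the shift along the world's x, y, z in mm, then the turn about the world's z in rad, then the closure, from 0 (fully open) to 1 (shut). In form: [dx, dy, dz, spin, jaw, dx, dy, dz, spin, jaw, ...]. A call has 1 to 20 rows; each row shifts and turns the commanded pose from where the row before left it; what a row does not reach is not made up. A row lasts 1/8 s, in which the tool goes at most 62.5 mm and 10.7 degrees, less where a joint would pass 70% of its speed; a pose out of reach is approached as far as the arm can. A call is refused whole if a number of a shift passes 62.5 or a number of a turn 0.188, either way. A call with a gripper value outside its range is refused whole. The fingers move at their own pace and stop on an object; "squeeze" is the grip in N (left out, the last holds). Time passes only in rows, so rows that do not move let the fingers close. It gives the time, the measured TCP pose, the force, the opening and the grip force at its end, in the units of the state.
- manip.read_state(): the state, without advancing time (a new reading comes with each control period).
- manip.camera(name): name is "side" or "top" or "wrist"; returns (picture, depth): 400x640x3 uint8, blue, green, red; 400x640 float32, mm along the optical axis (not along the pixel's ray), 0 where there is no reading.
- manip.camera_info(name): a dict with "fovy" (degrees; the focal length in pixels is half the picture's height over the tangent of half this angle, whatever the lens; pixels are square), "cx", "cy" (the principal point, pixels), "k1" (the pictures are not rectified: a ray, as slopes to the right and down, at radius r is drawn at 1 + k1 r^2 times it, then the intrinsics apply), "eye" and "orientation" of the camera in the world. Camera axes: x right, y down, z forward; pixel columns grow to the right and rows downward; lengths in mm; the calibration is good to about 2 mm. A picture is of the moment at which its call begins: read the wrist's pose just before it. camera_info takes no time and is no camera call; for the wrist camera it gives the pose at the moment of the call.
- manip.sign_off(): hands the job in; it is judged then, once.
The state is a dict: "clock": time; "joints": joint angles; "qd": joint speeds; "effort": joint torques, N m; "eef_pos": TCP position; "eef_rot": TCP orientation; "wrist_force": force on the tool from outside, world axes, zero at the start; "moment": the same for the moment, N m; "finger_gap": finger opening in mm; "finger_force": force on a finger pad.
Only numpy, scipy, OpenCV 4.12 (cv2) and the standard library are available. Lean on these libraries where they do the work, as an engineer would, in place of code of your own. Each camera call takes 0.05 s, during which the arm holds its last target. There are 200 camera calls.

TASK

On the jar coder, flick the edge of the star-shaped thumbwheel with a fingertip, counter-clockwise as seen from above, click by click until its raised steel mark points at the fixed pointer, and not past it. Only then press the round plunger fully down and let it come up again. Take nothing in the fingers, and leave the jars and the loose lid where they stand.

Things in the scene. Friction and masses are not known exactly. Their poses are not given: they have to be found in the camera images.
- coder: Fixed grey box, 170 mm along its x, 270 mm along its y, flat top 50 mm above the table; origin at the centre of its underside on the table, z up, its -x side roughly towards the robot. Wheel, pointer and plunger stand on its top and move with it; the top bears nothing else but a flat metal strip 2 mm high behind the plunger and screw heads.
- wheel_axis (a point): On the vertical axis of the black star thumbwheel, at its top face, 76 mm above the table (12 mm to -x, 55 mm to -y of the coder's centre). A disc of 64 mm diameter with six equal round-ended lobes 60 degrees apart, each 9 mm wide, reaching 52 mm from the axis; all 18 mm thick, underside 58 mm above the table with 8 mm of air below; a hub and the mark rise 3 mm more.
- front_gap (a point): Fixed point on the coder's -x side, 45 mm from the wheel's axis, 67 mm above the table (mid-thickness of the wheel). When the wheel rests in a click, the middle of a gap between two lobes is here, with lobes 30 degrees to either side; gaps are some 36 mm wide at this radius. Another gap then faces the pointer.
- wheel (a joint): Wheel angle, rad, growing counter-clockwise seen from above; 0 = mark at the pointer. A sprung pawl holds it every 60 degrees (1.047 rad); about 2 N at a lobe moves it, and past half-way it runs by itself into the next click, without running on further. It can turn either way; it starts two to four clicks clockwise of the pointer (about -2.09, -3.14 or -4.19).
- wheel_mark (a point): Outer end of the mark: a raised steel rib, 26 x 5 mm and 3 mm high, running on the wheel's top from the hub out to 31.5 mm from the axis, towards the middle of one gap between lobes. The point lies at the wheel's top face, 76 mm above the table.
- pointer_tip (a point): Tip of the fixed steel pointer, on the +x side of the wheel, 53 mm from its axis, 74 mm above the table: a post 22 x 10 mm, 24 mm high above the coder's top, with a wedge towards the wheel.
- plunger (a joint): Travel of the plunger, m: 0 = up, 0.008 = fully down. Spring; fully down takes about 4 N.
- plunger_top (a point): Centre of the top of the round black plunger (36 mm diameter, its top 74 mm above the table when up, in a dark steel collar of 52 mm diameter whose rim is 62 mm above the table), on the coder's top 85 mm to +y of the coder's centre; pressed straight down by 8 mm.
- jar_a: Loose glass jar of pickles with black lid, 68 mm diameter, 112 mm high, on the table beyond the coder's -y end; origin at the centre of its underside.
- jar_b: Loose glass jar of pickles with black lid, 60 mm diameter, 100 mm high, beyond the coder's +y end; origin at the centre of its underside.
- lid: Loose black jar lid lying flat on the table behind the coder (its +x side), 68 mm diameter, 13 mm high; origin at the centre of its underside.

How it is judged:
By the outcome, as a careful person would: the job done as asked, in the order asked, and still so for the second after the job is handed in, with the robot touching nothing.
It also fails if it takes over 54 s, if anything falls off the work surface, if the arm or the gripper's body presses on something with over 40 N, if the wrist force passes 120 N, or if a joint passes its speed limit or range.

## Working session

There is one attempt and no reset: what is moved stays moved. The work goes in short steps, Python scripts to look and compute and a tool call to move; the robot and the scene stay as the last step left them, time stands still between calls to the robot, and variables do not carry over. Pictures are saved under pics/ and viewed, at most 10 in all, crops included, and the job is handed in when it is done.

Besides the shell and the picture viewer there is one more tool, called after ">>>" as name(argument=value, ...) on one line, values as JSON. step_arm: Moves the arm, as the interface text tells. Its arguments: {"type":"object","properties":{"series":{"type":"array"},"squeeze":{"type":"number"}},"required":["series"]}

```bash
mkdir -p pics
cat > h.py <<'E'
import numpy as np, cv2
from cell import manip
from scipy.spatial.transform import Rotation as R
def rot(o):
    o=np.array(o,float)
    return o if o.shape==(3,3) else (R.from_euler('xyz',o).as_matrix() if o.size==3 else R.from_quat(o).as_matrix())
def ray(i,u,v):
    f=200/np.tan(np.radians(i['fovy'])/2)
    K=np.array([[f,0,i['cx']],[0,f,i['cy']],[0,0,1.]])
    p=cv2.undistortPoints(np.array([[[u,v]]],float),K,np.array([i['k1'],0,0,0.]))[0,0]
    return rot(i['orientation'])@np.array([p[0],p[1],1.])
def at_z(i,u,v,z):
    d=ray(i,u,v); e=np.array(i['eye']); return e+d*(z-e[2])/d[2]
def at_depth(i,u,v,dep): return np.array(i['eye'])+ray(i,u,v)*dep
E
python3 - <<'E'
from h import *
for n in ("top","side"):
    p,d=manip.camera(n); cv2.imwrite(f'pics/{n}0.png',p); np.save(f'{n}0.npy',d); print(n,manip.camera_info(n))
print(manip.read_state())
E
```

```text
top {'fovy': 54.135410157698075, 'cx': 321.07052129711326, 'cy': 194.68548162469583, 'k1': -0.06629545011157374, 'eye': array([ 455.84469188,   41.34816844, 1048.70466984]), 'orientation': array([-2.98709214, -0.00360257, -1.54269899])}
side {'fovy': 52.300845237983744, 'cx': 314.39518868966894, 'cy': 203.728224063117, 'k1': -0.08462850121063306, 'eye': array([ 591.45578382, -728.24740105,  688.22503506]), 'orientation': array([-2.25193027e+00, -2.26604691e-02, -8.11038170e-04])}
{'clock': 0.1, 'joints': array([-1.21259539e+00,  3.00402180e-01,  1.52152305e+00, -1.09147269e-05,
        1.32066013e+00, -6.66128774e-02]), 'qd': array([ 0.00074729, -0.00138788, -0.00082767,  0.00083752,  0.00116188,
       -0.00254822]), 'effort': array([ 4.57002234e-04, -5.32645333e+01, -3.53283656e+01,  7.09144771e-02,
        2.34898890e-02, -7.26737676e-05]), 'eef_pos': array([ 226.59028221, -500.90226939,  201.24867257]), 'eef_rot': array([-3.14060145e+00, -5.55291138e-05,  4.24816490e-01]), 'wrist_force': array([-0.0329616 , -0.03087744, -0.17848315]), 'moment': array([0.00729201, 0.01026084, 0.0720032 ]), 'finger_force': 0.0, 'finger_gap': 93.63486898020697}
```

View pics/top0.png

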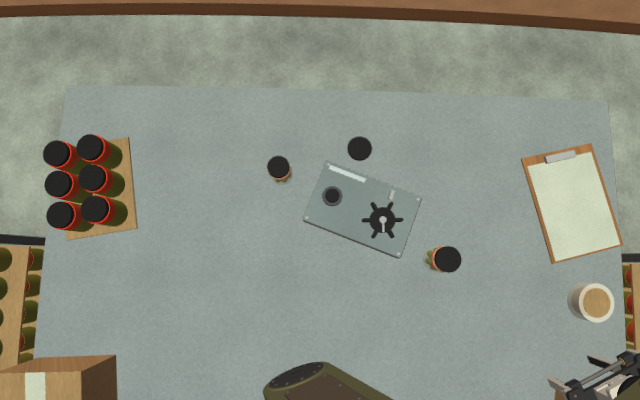

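The top view shows the coder centred near (362,209), with the wheel at (382,220), the plunger at (332,196), jar_a at (447,259), jar_b at (278,167) and the lid at (360,148). I'll enlarge the coder.

Run:
```python
import cv2
p=cv2.imread('pics/top0.png')[150:270,295:455]
cv2.imwrite('pics/c1.png',cv2.resize(p,None,fx=5,fy=5,interpolation=cv2.INTER_CUBIC))
```

```text
(no output)
```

View pics/c1.png

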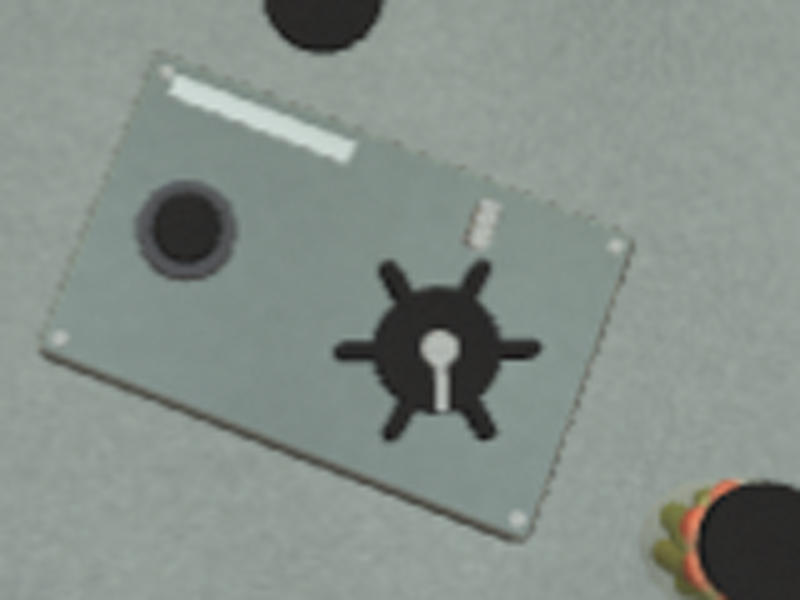

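The hub is at crop (440,348), the mark's end at (443,410) and the pointer's wedge at (475,247). A lobe, rather than a gap, nearly faces the pointer, so I'll check with measurements and a fresh image.

Run:
```python
from h import *
i=manip.camera_info('top')
c=lambda x,y:(295+(x+.5)/5-.5,150+(y+.5)/5-.5)
W=lambda x,y,z: at_z(i,*c(x,y),z)[:2]
hub=W(440,348,79);mk=W(443,410,79);pt=W(473,247,74);pl=W(187,229,74)
tl,tr,bl,br=W(158,53,50),W(632,242,50),W(42,350,50),W(523,541,50)
for n in 'hub mk pt pl tl tr bl br'.split(): print(n,eval(n).round(1))
a=lambda v:np.degrees(np.arctan2(v[1],v[0]))
print('sizes',[np.linalg.norm(v).round(1) for v in (tl-tr,bl-br,tl-bl,tr-br,pt-hub,mk-hub)])
print('coder +y dir',a(tl-tr),a(bl-br),'x',a(tl-bl),a(tr-br))
print('mark',a(mk-hub),'ptr',a(pt-hub),'pl-hub',a(pl-hub),np.linalg.norm(pl-hub))
for l in ((541,349),(487,265),(388,265),(335,350),(390,436),(488,436)): v=W(*l,76)-hub; print(a(v).round(1),np.linalg.norm(v).round(1))
p,d=manip.camera('top'); cv2.imwrite('pics/top1.png',p); p0=cv2.imread('pics/top0.png'); print('diff',np.abs(p.astype(int)-p0)[190:245,355:410].mean())
p,d=manip.camera('side'); print(manip.camera_info('side'))
q=at_depth
I=manip.camera_info('side');f=200/np.tan(np.radians(I['fovy'])/2)
v=rot(I['orientation']).T@(np.r_[hub,79]-I['eye']); u=(v[0]/v[2]*f+I['cx'],v[1]/v[2]*f+I['cy']); print(u)
x,y=int(u[0]),int(u[1]); x0,y0=max(x-100,0),max(y-75,0)
cv2.imwrite('pics/s1.png',cv2.resize(p[y0:y0+150,x0:x0+200],None,fx=4,fy=4,interpolation=cv2.INTER_CUBIC)); print(x0,y0)
```

```text
hub [ 549.6 -112.7]
mk [ 518.8 -114.4]
pt [ 601.6 -130. ]
pl [606.7  14.5]
tl [703.2  31.3]
tr [ 610.2 -217.1]
bl [545.6  86.5]
br [ 455.4 -160.2]
sizes [np.float64(265.2), np.float64(262.6), np.float64(167.0), np.float64(164.9), np.float64(54.8), np.float64(30.8)]
coder +y dir 69.4604449454013 69.9136422532639 x -19.322694342188377 -20.209894753611728
mark -176.9106614517512 ptr -18.358526772366083 pl-hub 65.83746767924669 139.4877977962426
-88.7 51.2
-29.3 49.1
32.1 48.8
92.4 52.1
151.3 50.3
-150.1 49.5
diff 0.5774104683195592
{'fovy': 52.300845237983744, 'cx': 314.39518868966894, 'cy': 203.728224063117, 'k1': -0.08462850121063306, 'eye': array([ 591.45578382, -728.24740105,  688.22503506]), 'orientation': array([-2.25193027e+00, -2.26604691e-02, -8.11038170e-04])}
(np.float64(287.8126093993677), np.float64(243.87959004595388))
187 168
```

View pics/s1.png

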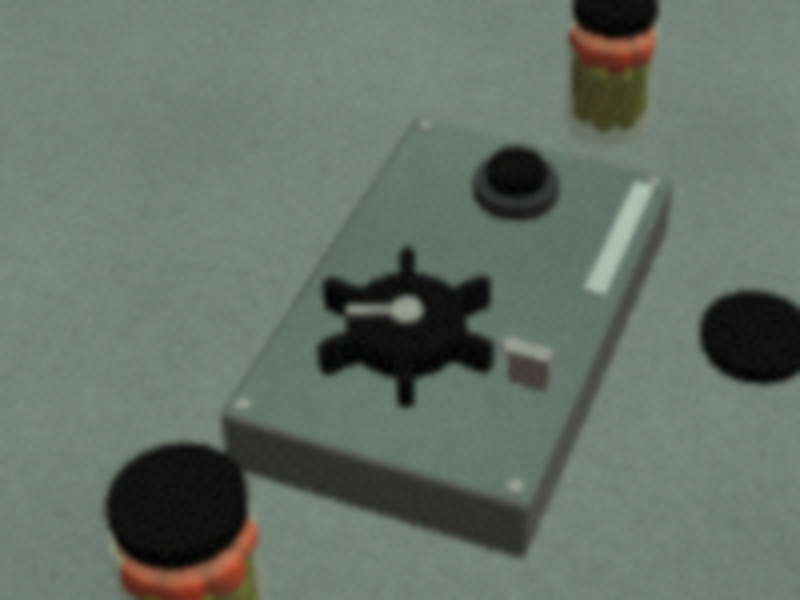

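The side view agrees: hub at crop (408,308), mark pointing at (347,311) towards the robot, pointer at (527,360). The wheel stands at about -157°, between clicks. I'll go there with the fingers shut and look closer.

>>> step_arm(series=[28.5, 48.5, 0, 0.143, 1, 28.5, 48.5, 0, 0.143, 1, 28.5, 48.5, 0, 0.143, 1, 28.5, 48.5, 0, 0.143, 1, 28.5, 48.5, 0, 0.143, 1, 28.5, 48.5, 0, 0.143, 1, 28.5, 48.5, 0, 0.143, 1, 28.5, 48.5, 0, 0.143, 1, 0, 0, 0, 0, 1, 0, 0, 0, 0, 1])

```text
clock: 1.45
eef_pos: [454.4, -113.4, 201.6]
eef_rot: [-3.141, 0.0, 1.568]
wrist_force: [-0.2, -0.6, 0.5]
finger_gap: 0.8
finger_force: 0.0
```

Run:
```python
from h import *
s=manip.read_state(); print({k:np.round(s[k],3) for k in('clock','joints','eef_pos','eef_rot','wrist_force','finger_gap')})
i=manip.camera_info('wrist'); p,d=manip.camera('wrist'); print(i)
cv2.imwrite('pics/w1.png',p)
```

```text
{'clock': np.float64(1.45), 'joints': array([-0.323,  0.117,  1.742, -0.   ,  1.283, -0.32 ]), 'eef_pos': array([ 454.392, -113.415,  201.584]), 'eef_rot': array([-3.141,  0.   ,  1.568]), 'wrist_force': array([-0.219, -0.633,  0.521]), 'finger_gap': np.float64(0.799)}
{'fovy': 68.90465633598781, 'cx': 319.47489458848355, 'cy': 197.05204427244306, 'k1': -0.055154028848107224, 'eye': array([455.2905049 , -39.53296831, 384.61394559]), 'orientation': array([ 2.88409858e+00,  1.15312937e-03, -1.97672743e-03])}
```

View pics/w1.png

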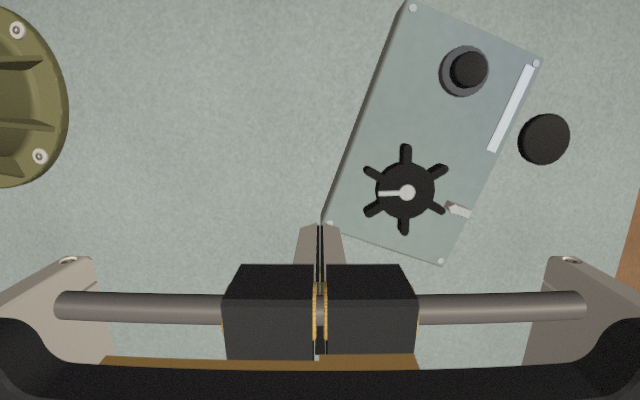

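The wrist view has the hub at (407,192), the mark's end at (379,193), the pointer tip at (446,207) and the plunger at (469,69). The lobes again stand between clicks.

Run:
```python
from h import *
i=manip.camera_info('wrist')
W=lambda x,y,z: at_z(i,x,y,z)[:2]
a=lambda v:np.degrees(np.arctan2(v[1],v[0])).round(1)
hub=W(407,192.5,79);mk=W(379,193.5,79);pt=W(446,206,74);pl=W(469.5,69,74)
print(hub,mk,pt,pl,a(mk-hub),a(pt-hub),a(pl-hub))
L=[(405,145),(446,168),(443,211),(403.5,234),(366,214),(365,172)]
Q=[W(*l,76) for l in L]; print(np.mean(Q,0))
for q in Q: print(a(q-hub),np.linalg.norm(q-hub).round(1))
```

```text
[ 549.63069515 -115.65664499] [ 519.13708567 -116.70115383] [ 596.6486372  -132.59836139] [606.79373036  11.69874164] -178.0 -19.8 65.8
[ 548.18055368 -115.28026041]
95.4 51.0
32.4 49.2
-27.1 48.7
-89.3 49.4
-149.7 50.1
154.5 51.1
```

>>> step_arm(series=[0, 0, -28, 0, 1, 0, 0, -28, 0, 1, 0, 0, -28, 0, 1, 0, 0, -28, 0, 1, 0, 0, 0, 0, 1, 11, 0, 0, 0, 1, 11, 0, 0, 0, 1, 11, 0, 0, 0, 1, 12, 0, 0, 0, 1, 0, 0, 0, 0, 1])

```text
clock: 2.75
eef_pos: [500.4, -113.0, 89.6]
eef_rot: [3.142, -0.0, 1.569]
wrist_force: [-0.4, -0.6, -0.0]
finger_gap: 0.4
finger_force: 0.0
```

```bash
cat > look.py <<'E'
from h import *; import sys
n=sys.argv[1]; cam=sys.argv[2] if len(sys.argv)>2 else 'side'
s=manip.read_state(); print({k:np.round(s[k],2) for k in('clock','eef_pos','wrist_force')})
p,d=manip.camera(cam)
x,y,w,h,k=dict(side=(187,168,200,150,4),top=(295,150,160,120,5),wrist=(300,0,300,225,2))[cam]
cv2.imwrite(f'pics/{n}.png',cv2.resize(p[y:y+h,x:x+w],None,fx=k,fy=k,interpolation=cv2.INTER_CUBIC))
E
python3 look.py a1 side
```

```text
{'clock': np.float64(2.75), 'eef_pos': array([ 500.36, -113.02,   89.64]), 'wrist_force': array([-0.43, -0.6 , -0.04])}
```

View pics/a1.png

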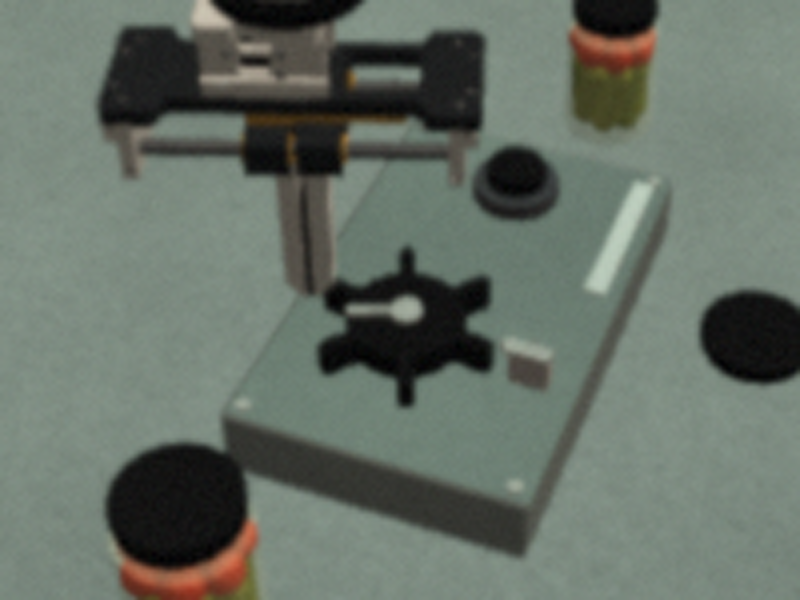

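The fingertips appear at crop (310,290), beside the lobe at (335,293) instead of in the gap. I'll check against projection.

```bash
python3 - <<'E'
from h import *
for n,(x0,y0,k) in dict(side=(187,168,4),).items():
    I=manip.camera_info(n);f=200/np.tan(np.radians(I['fovy'])/2);M=rot(I['orientation'])
    def pr(P):
        K=np.array([[f,0,I['cx']],[0,f,I['cy']],[0,0,1.]])
        q=cv2.projectPoints(np.array([P],float),cv2.Rodrigues(M.T)[0],-M.T@I['eye'],K,np.array([I['k1'],0,0,0.]))[0][0,0]
        return ((q-[x0,y0])*k).round()
    for P in ([500.4,-113,64.6],[500.4,-113,89.6],[503,-90,76],[503,-140,76],[549.5,-114.5,79],[518,-115.5,79],[597,-132,74],[607,13,74]): print(P,pr(P))
p,d=manip.camera('side')
# depth at finger tip and lobe
for (u,v) in ((300,275),(310,250),(335,293),(335,355),(408,308),(380,330)):
    px,py=187+u/4,168+v/4; D=d[int(round(py)),int(round(px))]; print((u,v),at_depth(I,px,py,D).round(1))
E
python3 look.py a2 top
```

```text
[500.4, -113, 64.6] [312. 321.]
[500.4, -113, 89.6] [309. 288.]
[503, -90, 76] [320. 276.]
[503, -140, 76] [311. 343.]
[549.5, -114.5, 79] [403. 306.]
[518, -115.5, 79] [343. 306.]
[597, -132, 74] [493. 338.]
[607, 13, 74] [511. 161.]
(300, 275) [ 497.3 -121.1  106.5]
(310, 250) [ 503.9 -124.2  126.9]
(335, 293) [512.  -99.3  72.6]
(335, 355) [ 515.2 -141.1   68.6]
(408, 308) [ 552.2 -116.    78.8]
(380, 330) [ 538.1 -129.5   75.8]
{'clock': np.float64(2.85), 'eef_pos': array([ 499.51, -113.01,   89.55]), 'wrist_force': array([ 0.59, -0.34,  0.02])}
```

View pics/a2.png

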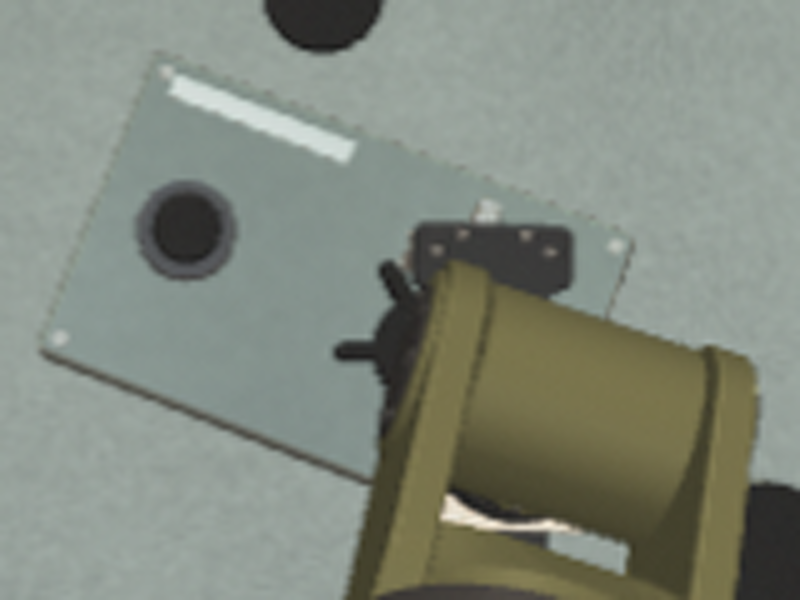

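In the side view the finger ends near crop (308,292), which puts the tip around z=90 rather than 65. I'll measure the tip height by depth.

Run:
```python
from h import *
I=manip.camera_info('side'); p,d=manip.camera('side')
for px in (260,262,264,266,268):
    print(px,[(py,*at_depth(I,px,py,d[py,px]).round(0)) for py in range(234,248,1)][::1])
```

```text
260 [(234, np.float64(494.0), np.float64(-123.0), np.float64(116.0)), (235, np.float64(494.0), np.float64(-125.0), np.float64(115.0)), (236, np.float64(494.0), np.float64(-123.0), np.float64(111.0)), (237, np.float64(493.0), np.float64(-120.0), np.float64(104.0)), (238, np.float64(493.0), np.float64(-123.0), np.float64(104.0)), (239, np.float64(493.0), np.float64(-122.0), np.float64(101.0)), (240, np.float64(493.0), np.float64(-122.0), np.float64(98.0)), (241, np.float64(477.0), np.float64(-28.0), np.float64(3.0)), (242, np.float64(477.0), np.float64(-29.0), np.float64(1.0)), (243, np.float64(477.0), np.float64(-31.0), np.float64(-1.0)), (244, np.float64(486.0), np.float64(-85.0), np.float64(50.0)), (245, np.float64(487.0), np.float64(-90.0), np.float64(51.0)), (246, np.float64(487.0), np.float64(-92.0), np.float64(50.0)), (247, np.float64(487.0), np.float64(-95.0), np.float64(50.0))]
262 [(234, np.float64(498.0), np.float64(-122.0), np.float64(115.0)), (235, np.float64(498.0), np.float64(-122.0), np.float64(112.0)), (236, np.float64(498.0), np.float64(-123.0), np.float64(111.0)), (2
[... 2699 characters left out ...]
, (237, np.float64(510.0), np.float64(-121.0), np.float64(106.0)), (238, np.float64(510.0), np.float64(-123.0), np.float64(105.0)), (239, np.float64(510.0), np.float64(-122.0), np.float64(102.0)), (240, np.float64(506.0), np.float64(-96.0), np.float64(73.0)), (241, np.float64(506.0), np.float64(-95.0), np.float64(69.0)), (242, np.float64(506.0), np.float64(-98.0), np.float64(69.0)), (243, np.float64(505.0), np.float64(-96.0), np.float64(64.0)), (244, np.float64(505.0), np.float64(-95.0), np.float64(59.0)), (245, np.float64(504.0), np.float64(-89.0), np.float64(50.0)), (246, np.float64(504.0), np.float64(-93.0), np.float64(51.0)), (247, np.float64(505.0), np.float64(-95.0), np.float64(50.0))]
```

The fingertips really stand at about z=94, some 28 mm higher than the tool data says. I'll back out, go down 27 mm and check.

>>> step_arm(series=[-15, 0, 0, 0, 1, -15, 0, 0, 0, 1, 0, 0, 0, 0, 1, 0, 0, -9, 0, 1, 0, 0, -9, 0, 1, 0, 0, -9, 0, 1, 0, 0, 0, 0, 1])

```text
clock: 3.82
eef_pos: [469.3, -112.9, 61.7]
eef_rot: [-3.14, -0.001, 1.569]
wrist_force: [-0.1, -0.0, 0.6]
finger_gap: 0.3
finger_force: 0.0
```

Run:
```python
from h import *
I=manip.camera_info('side'); p,d=manip.camera('side')
s=manip.read_state(); print(s['eef_pos'],s['wrist_force'])
for px in (249,252,255):
    print(px,[tuple(int(q) for q in (py,*at_depth(I,px,py,d[py,px]).round(0))) for py in range(240,256)])
```

```text
[ 469.57549009 -113.06797123   62.34015484] [ 0.06113827  0.22087543 -0.46207491]
249 [(240, 470, -120, 96), (241, 470, -122, 94), (242, 469, -120, 90), (243, 469, -121, 88), (244, 468, -119, 83), (245, 468, -120, 81), (246, 469, -122, 80), (247, 468, -122, 77), (248, 468, -121, 73), (249, 467, -120, 69), (250, 467, -121, 66), (251, 454, -59, 0), (252, 454, -60, -3), (253, 455, -65, 0), (254, 455, -67, -1), (255, 456, -72, 0)]
252 [(240, 476, -124, 99), (241, 476, -122, 95), (242, 476, -122, 91), (243, 475, -120, 87), (244, 475, -121, 85), (245, 475, -124, 85), (246, 475, -121, 79), (247, 475, -122, 77), (248, 475, -124, 76), (249, 474, -120, 69), (250, 474, -123, 69), (251, 461, -59, 0), (252, 462, -62, 0), (253, 462, -65, 0), (254, 463, -69, 0), (255, 463, -70, -2)]
255 [(240, 482, -122, 98), (241, 482, -123, 95), (242, 482, -123, 92), (243, 482, -121, 88), (244, 482, -122, 86), (245, 481, -122, 83), (246, 481, -122, 80), (247, 481, -123, 78), (248, 481, -123, 75), (249, 468, -52, 0), (250, 468, -55, -1), (251, 477, -106, 49), (252, 477, -108, 48), (253, 478, -113, 50), (254, 479, -118, 51), (255, 479, -120, 51)]
```

Tip now at z≈66 (wheel is 58–76). Into the gap, and push.

>>> step_arm(series=[10, 0, -1, 0, 1, 10, 0, -1, 0, 1, 10, 0, 0, 0, 1, 0, 0, 0, 0, 1, 0, -4, 0, 0, 1, 0, -4, 0, 0, 1, 0, -4, 0, 0, 1, 0, -4, 0, 0, 1, 0, -4, 0, 0, 1, 0, -4, 0, 0, 1, 0, -2, 0, 0, 1, 0, 0, 0, 0, 1, 0, 0, 0, 0, 1])

```text
clock: 5.5
eef_pos: [499.7, -139.1, 60.8]
eef_rot: [3.142, 0.0, 1.569]
wrist_force: [-0.3, -0.3, -0.2]
finger_gap: 0.5
finger_force: 0.0
```

```bash
python3 look.py b1 side
```

```text
{'clock': np.float64(5.5), 'eef_pos': array([ 499.68, -139.06,   60.76]), 'wrist_force': array([-0.32, -0.27, -0.18])}
```

View pics/b1.png

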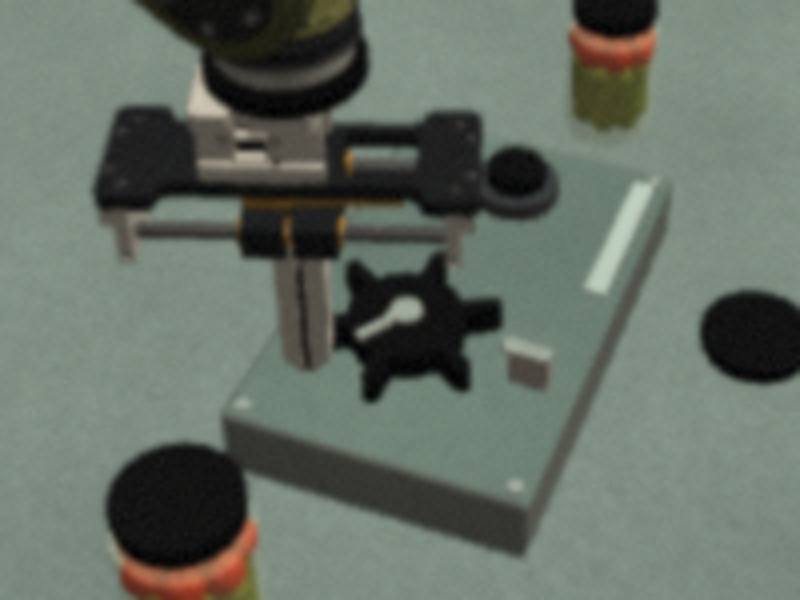

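The wheel turned: the mark's end is now at crop (357,335), hub (408,308). I'll read the angle by sampling brightness around the axis.

```bash
cat > ang.py <<'E'
from h import *
s=manip.read_state(); print(round(s['clock'],2),s['eef_pos'].round(1),s['wrist_force'].round(1))
def ang(n,hub):
    I=manip.camera_info(n);p,d=manip.camera(n);g=cv2.GaussianBlur(cv2.cvtColor(p,cv2.COLOR_BGR2GRAY),(0,0),.6)
    f=200/np.tan(np.radians(I['fovy'])/2);M=rot(I['orientation']);K=np.array([[f,0,I['cx']],[0,f,I['cy']],[0,0,1.]])
    A=np.radians(np.arange(0,360,1.))
    B=[]
    for r in (18,22,26):
        P=np.c_[hub[0]+r*np.cos(A),hub[1]+r*np.sin(A),0*A+79]
        q=cv2.projectPoints(P,cv2.Rodrigues(M.T)[0],-M.T@I['eye'],K,np.array([I['k1'],0,0,0.]))[0][:,0].astype(np.float32)
        B.append(cv2.remap(g,q[:,0],q[:,1],cv2.INTER_LINEAR).ravel().astype(float))
    B=np.mean(B,0); w=np.clip(B-B.max()*.6,0,None)
    m=np.degrees(np.angle((w*np.exp(1j*A)).sum()))
    print(n,'mark world deg',m.round(1),'peak',B.max().round(0),'median',np.median(B).round(0),'wheel rad',np.radians((m+19.8+1)%360-1-360).round(2))
ang('side',(551.5,-116))
import sys
if len(sys.argv)>1: ang('top',(549.6,-112.7))
E
python3 ang.py
```

```text
5.55 [ 499.7 -139.    60.7] [0.2 0.  0.3]
side mark world deg -142.5 peak 131.0 median 19.0 wheel rad -2.14
```

Wheel is at about -2.14 → the -2.09 click; two more to go. Withdraw, go round, next stroke.

>>> step_arm(series=[-15, 0, 0, 0, 1, -15, 0, 0, 0, 1, 0, 13, 0, 0, 1, 0, 13, 0, 0, 1, 0, 12.5, 0, 0, 1, 0, 0, 0, 0, 1, 10, 0, 0, 0, 1, 10, 0, 0, 0, 1, 10, 0, 0, 0, 1, 0, 0, 0, 0, 1])

```text
clock: 6.85
eef_pos: [500.3, -100.7, 60.6]
eef_rot: [3.142, -0.0, 1.569]
wrist_force: [0.5, 1.4, -0.3]
finger_gap: 0.5
finger_force: 0.0
```

>>> step_arm(series=[0, -4, 0, 0, 1, 0, -4, 0, 0, 1, 0, -4, 0, 0, 1, 0, -4, 0, 0, 1, 0, -4, 0, 0, 1, 0, -4, 0, 0, 1, 0, -4, 0, 0, 1, 0, -4, 0, 0, 1, 0, -4, 0, 0, 1, 0, -2.5, 0, 0, 1, 0, 0, 0, 0, 1, 0, 0, 0, 0, 1])

```text
clock: 8.35
eef_pos: [499.6, -139.0, 60.7]
eef_rot: [-3.142, -0.0, 1.569]
wrist_force: [0.0, -0.9, -0.0]
finger_gap: 0.4
finger_force: 0.0
```

```bash
python3 ang.py
```

```text
8.35 [ 499.6 -139.    60.7] [ 0.  -0.9 -0. ]
side mark world deg -83.3 peak 137.0 median 18.0 wheel rad -1.11
```

Wheel at the -1.05 click. Last stroke.

>>> step_arm(series=[-15, 0, 0, 0, 1, -15, 0, 0, 0, 1, 0, 13, 0, 0, 1, 0, 13, 0, 0, 1, 0, 12.5, 0, 0, 1, 0, 0, 0, 0, 1, 10, 0, 0, 0, 1, 10, 0, 0, 0, 1, 10, 0, 0, 0, 1, 0, 0, 0, 0, 1])

```text
clock: 9.65
eef_pos: [500.3, -100.7, 60.5]
eef_rot: [-3.142, -0.0, 1.569]
wrist_force: [-0.0, 0.4, -0.1]
finger_gap: 0.9
finger_force: 0.0
```

>>> step_arm(series=[0, -4, 0, 0, 1, 0, -4, 0, 0, 1, 0, -4, 0, 0, 1, 0, -4, 0, 0, 1, 0, -4, 0, 0, 1, 0, -4, 0, 0, 1, 0, -4, 0, 0, 1, 0, -4, 0, 0, 1, 0, -4, 0, 0, 1, 0, -2.5, 0, 0, 1, 0, 0, 0, 0, 1, 0, 0, 0, 0, 1, -15, 0, 0, 0, 1, -15, 0, 0, 0, 1, -10, 0, 0, 0, 1, 0, 0, 0, 0, 1])

```text
clock: 11.65
eef_pos: [459.5, -139.1, 60.9]
eef_rot: [3.141, 0.0, 1.569]
wrist_force: [0.6, 0.6, 0.5]
finger_gap: 0.4
finger_force: 0.0
```

```bash
python3 ang.py; python3 look.py e1 side
```

```text
11.65 [ 459.5 -139.1   60.9] [0.6 0.6 0.5]
side mark world deg -20.2 peak 123.0 median 19.0 wheel rad -6.29
{'clock': np.float64(11.7), 'eef_pos': array([ 459.94, -139.15,   60.97]), 'wrist_force': array([ 0.61, -0.37,  0.48])}
```

View pics/e1.png

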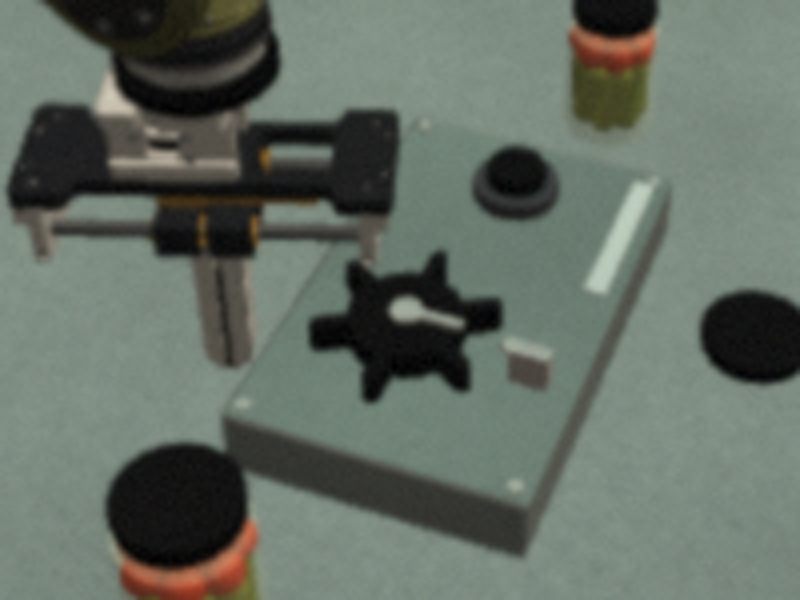

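The mark's end (465,325) from the hub (408,308) now points at the pointer (505,345): wheel at 0. On to the plunger at about (607.5, 13).

>>> step_arm(series=[0, 0, 20, 0, 1, 0, 0, 20, 0, 1, 0, 0, 20, 0, 1, 25, 25, 0, 0, 1, 25, 25, 0, 0, 1, 25, 25, 0, 0, 1, 25, 25, 0, 0, 1, 24, 26, 0, 0, 1, 23.5, 26, 0, 0, 1, 0, 0, 0, 0, 1, 0, 0, -13, 0, 1, 0, 0, -13, 0, 1, 0, 0, -13, 0, 1, 0, 0, 0, 0, 1, 0, 0, 0, 0, 1])

```text
clock: 13.62
eef_pos: [607.3, 12.7, 82.0]
eef_rot: [3.141, 0.0, 1.569]
wrist_force: [0.4, -0.2, 0.0]
finger_gap: 0.5
finger_force: 0.0
```

```bash
python3 ang.py; python3 look.py p1 side
```

```text
13.62 [607.3  12.7  82. ] [ 0.4 -0.2  0. ]
side mark world deg -20.0 peak 115.0 median 17.0 wheel rad -6.29
{'clock': np.float64(13.68), 'eef_pos': array([607.41,  12.79,  82.23]), 'wrist_force': array([0.52, 0.24, 0.42])}
```

View pics/p1.png

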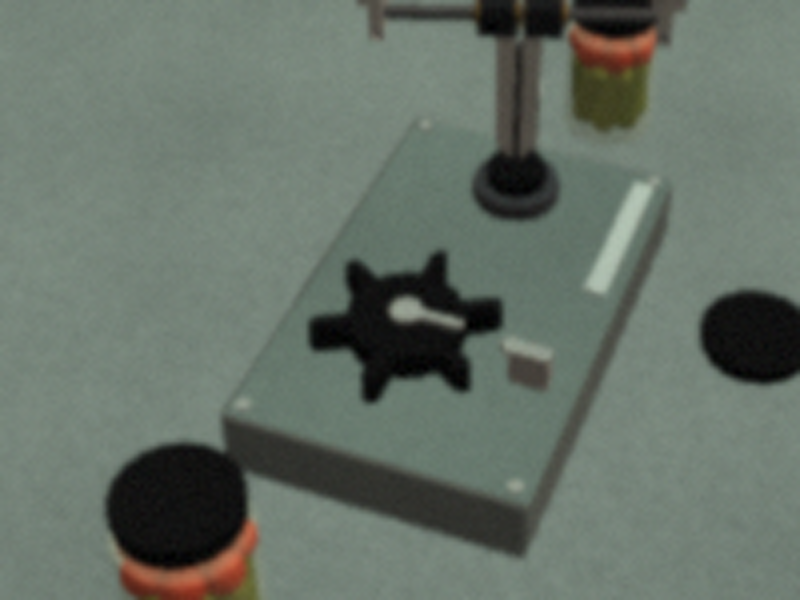

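The finger ends at crop (517,158), right over the plunger (515,170). Descending until the force shows.

>>> step_arm(series=[0, 0, -3, 0, 1, 0, 0, -3, 0, 1, 0, 0, -3, 0, 1, 0, 0, -3, 0, 1, 0, 0, 0, 0, 1])

```text
clock: 14.35
eef_pos: [607.1, 12.9, 69.6]
eef_rot: [-3.141, -0.0, 1.569]
wrist_force: [-1.1, -0.3, 1.6]
finger_gap: 0.4
finger_force: 0.7
```

>>> step_arm(series=[0, 0, -1.5, 0, 1, 0, 0, -1.5, 0, 1, 0, 0, 0, 0, 1])

```text
clock: 14.72
eef_pos: [607.2, 12.9, 66.7]
eef_rot: [3.142, -0.0, 1.569]
wrist_force: [-1.3, -0.3, 2.2]
finger_gap: 0.6
finger_force: 1.2
```

>>> step_arm(series=[0, 0, -1.5, 0, 1, 0, 0, -1.5, 0, 1, 0, 0, 0, 0, 1])

```text
clock: 15.1
eef_pos: [607.2, 12.9, 63.7]
eef_rot: [3.141, -0.0, 1.569]
wrist_force: [-1.9, 0.8, 3.7]
finger_gap: 0.6
finger_force: 1.7
```

>>> step_arm(series=[0, 0, -1, 0, 1, 0, 0, -1, 0, 1, 0, 0, 0, 0, 1])

```text
clock: 15.48
eef_pos: [607.3, 12.9, 62.5]
eef_rot: [3.141, 0.0, 1.569]
wrist_force: [-5.5, 0.1, 10.3]
finger_gap: 0.2
finger_force: 5.2
```

Force jumped to 10 N with the tool held back, so it's at the stop. A touch more, then up and away.

>>> step_arm(series=[0, 0, -0.5, 0, 1, 0, 0, 0, 0, 1, 0, 0, 0, 0, 1])

```text
clock: 15.85
eef_pos: [607.3, 12.9, 62.4]
eef_rot: [3.141, 0.0, 1.569]
wrist_force: [-5.9, 0.1, 13.7]
finger_gap: 0.3
finger_force: 7.1
```

>>> step_arm(series=[0, 0, 4, 0, 1, 0, 0, 6, 0, 1, 0, 0, 15, 0, 1, 0, 0, 30, 0, 1, 0, 0, 30, 0, 1, -20, 0, 20, 0, 1, -30, 0, 10, 0, 1, 0, 0, 0, 0, 1, 0, 0, 0, 0, 1])

```text
clock: 16.98
eef_pos: [557.6, 12.8, 176.5]
eef_rot: [3.141, 0.0, 1.569]
wrist_force: [-0.5, 0.2, -0.2]
finger_gap: 0.4
finger_force: 0.0
```

```bash
python3 ang.py; python3 look.py z1 side
```

```text
16.98 [557.6  12.8 176.5] [-0.5  0.2 -0.2]
side mark world deg -20.1 peak 112.0 median 17.0 wheel rad -6.29
{'clock': np.float64(17.02), 'eef_pos': array([557.62,  12.86, 176.09]), 'wrist_force': array([-0.21,  0.33, -0.41])}
```

View pics/z1.png

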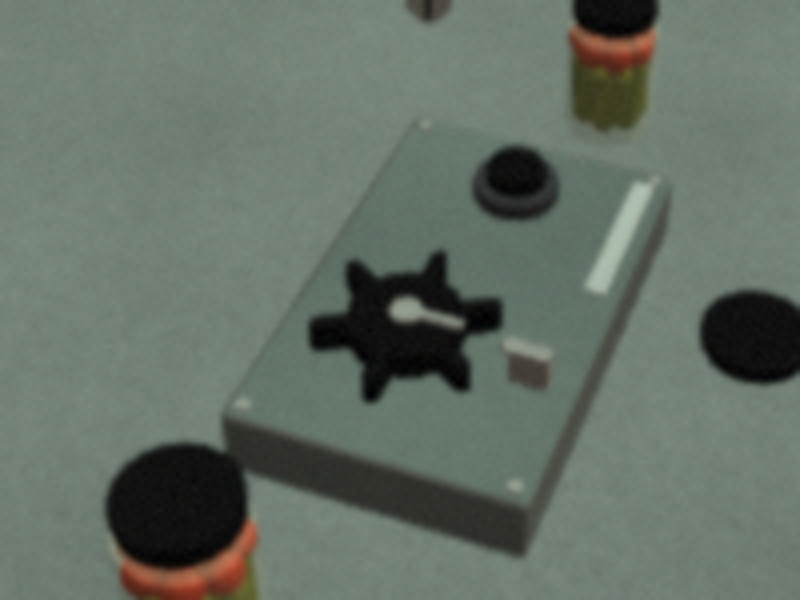

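The plunger is up again at (515,170), the mark points at the pointer, and the jars and lid are where they were.

```bash
python3 -c "
from cell import manip; print(manip.sign_off())"
```

```text
the job is handed in; nothing more can be done
None
```

The job is handed in at 17 s: the wheel's mark points at the pointer after three counter-clockwise flicks, not past it, then the plunger was pressed to its stop and came back up, with the jars and lid left where they stood; the wheel began between clicks, at about -157°, and the fingertips stood about 28 mm higher than the tool data says, which I allowed for.

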